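# Run the flap lever to full and log it

## Robot

A 7-joint arm with a two-finger parallel gripper is mounted at the origin on the work surface. World frame = base frame: x ahead of the robot, y to its left, z up, the work surface at z = 0. Lengths are in m, angles in rad, forces in N, time in s.
With the tool pointing down it reaches from about 0.425 to 1.025 m from the base axis. Payload 3.6 kg.
Tool frame: the origin (TCP) lies between the finger pads; the fingertips stand 17 mm ahead of it and the grasp point (between the pads) lies 2 mm behind it; z points along the fingers, x is the direction in which the jaws open and shut, and the axes are right-handed (so a half turn about z gives the same grasp; the last joint's range is limited). The gripper opens to 85 mm and grips with 20 to 120 N. Pads are 22 mm wide; open, the fingers measure 114 mm over their backs; the gripper's body (76 mm by 85 mm) begins 54 mm behind the grasp point. The pads swing forward as they close: fully open they stand 13 mm farther back than shut.
Start: joints at [-1.26, 0.591, 0.048, 1.609, -0.033, 0.943, -0.034], TCP at [0.286, 0.666, 0.248] pointing down, gripper open.
Joint ranges: [-2.69, 2.69], [-0.47, 2.24], [-1.27, 1.36], [0.19, 2.51], [-1.53, 4.68], [0.08, 2.07], [-3.09, 3.09]. Speed limits (rad/s): [2.57, 2.57, 3.14, 3.14, 3.14, 3.14, 3.14].

## Interface

Orientations are given as a unit quaternion [w, x, y, z].
In Python, from plant import r, camera gives the robot as it stands.
- The arm moves only by the tool send_rows, never from a script. Its argument "rows" is a list of rows, each an object with "travel": the shift along the tool's x, y, z in cm, a list of three; "rotation": the turn, a rotation vector about the tool's x, y, z in rad, a list of three; "jaw": the finger opening in cm, from 0 to 8.54. In form: [{"travel": [tx, ty, tz], "rotation": [rx, ry, rz], "jaw": jaw}, ...]. A call has exactly 10 rows; each row is the pose to reach, as a shift and turn from the pose commanded when the call began, along the tool's axes at that moment; what a row does not reach only later rows make up. A row lasts 1/8 s, in which the tool goes at most 62.5 mm and 10.7 degrees, less where a joint would pass 70% of its speed; a pose out of reach is approached as far as the arm can. A call with a gripper value outside its range is refused whole. The fingers move at their own pace and stop on an object; "newtons" is the grip in N (left out, the last holds). Time passes only in rows, so rows that repeat a pose let the fingers close, or fill a call up. It gives the time, the measured TCP pose, the force and the opening at its end, in the units of the state.
- r.observe(): the state, without advancing time (a new reading comes with each control period).
- camera(name): name is "scene" or "top" or "wrist"; returns a dict with "frame" (400x640x3 uint8, red, green, blue), "K" (3x3 intrinsics, pixels), "R" (3x3) and "t" (3): a world point X has camera coordinates R X + t. Camera axes: x right, y down, z forward; pixel columns grow to the right and rows downward; lengths in m; the calibration is good to about 2 mm. A picture is of the moment at which its call begins. There is no depth.
- r.job_done(): hands the job in, once; it reports no verdict.
The state is a dict: "clock": time; "qpos": joint angles; "qd": joint speeds; "effort": joint torques, N m; "tcp_pos": TCP position; "tool_rot": TCP orientation; "ft_force": force on the tool from outside, world axes, zero at the start; "ft_torque": the same for the moment, N m; "width": finger opening in m.
Only numpy, scipy, OpenCV 4.12 (cv2) and the standard library are available. Lean on these libraries where they do the work, as an engineer would, in place of code of your own. Each camera call takes 0.05 s, during which the arm holds its last target.

## Task

Set up the full-flap check: with the fingertips, push the lever that has the crossbar handle away from the robot, on through its first notch, until it sits at its second stop at the end of its travel. Then press the button on the small instrument box fully down to log the setting, and let it come up again. Only push, do not lift or carry anything: the ball-ended throttle lever and the loose jar, sanding block and screwdriver stay as they are.

Things in the scene. Friction and masses are not known exactly. Their poses are not given: they have to be found in the camera images.
- flap_unit: Flap selector quadrant, fixed to the bench: aluminium foot plate 150 x 90 x 12 mm, grey round-topped housing 56 mm wide (along y), top 87 mm above the bench, white ticks at the three lever positions. Origin: centre of the underside, on the bench. x points the way the lever is to be pushed, z up, y along the lever's pivot. It may stand left, middle or right of the throttle and box.
- flap (a joint): Flap lever angle, rad, pivot 45 mm above the unit's origin. 0: start, leaning 0.4 back to -x. 0.4: first notch, upright. 0.8: second stop, leaning 0.4 to +x, end of travel. A sprung detent holds it at each with 0.04 of play. Getting over the hump (at 0.2, and again at 0.6) takes about 9 N at the handle; past a hump it snaps on to the next place. It stays when released.
- flap_handle (a point): Centre of the flap lever's handle, a plain black crossbar (round bar 18 mm thick, 56 mm long along the unit's y) on a 10 mm round steel stem. 100 mm from the pivot, so 137 mm above the bench at both ends and 145 mm in the first notch; from start to second stop it travels 78 mm along the unit's x.
- throttle_handle (a point): Centre of the throttle lever's handle, a black ball 34 mm across, on a quadrant with the same housing, foot plate, stem and pivot as the flap unit, but without detents. To be left as it is (it may stand anywhere in its swing).
- log_top (a point): Centre of the top of the round button (30 mm across) on the small grey instrument box (100 x 80 x 50 mm, fixed to the bench). The button is pressed straight down.
- log (a joint): How far the button is pressed, m: 0 up, 0.006 fully down (takes about 4 N; it springs back).
- jar: Loose closed jar, 56 mm across, 70 mm tall; origin at the centre of its underside. To be left alone.
- sander: Loose wooden sanding block with cork sole, 90 x 45 x 30 mm; origin at the centre of its underside. To be left alone.
- driver: Loose screwdriver lying on the bench, along its own x; origin on the underside. To be left alone.
Mind the look-alikes: they are no part of the job. Leave any yellow look-alike of the flap_unit alone. Leave any purple look-alike of the part that bears log_top alone.

How it is judged:
On the way, in this order (a step that is already met when the one before it is completed fails the run):
1. the flap lever is at its second stop (value of joint flap above 0.72 rad), for 0.3 s.
2. the log button is pressed down, with the lever still at its second stop (value of joint log above 0.0045 m and value of joint flap above 0.72 rad), for 0.05 s.
At the end, for the whole second after the job is handed in: Flap lever at rest at its second stop (above 0.72 rad of 0.8), log button up again after having been pressed at least 4.5 mm with the lever at the stop, throttle ball within 12 mm and jar, sanding block and screwdriver within 25 mm of where they started (value of joint flap above 0.72 rad and velocity of joint flap below 0.05 rad/s and value of joint log below 0.002 m and distance of throttle_handle from where it was at the start of the episode below 0.012 m and distance of each of jar, sander, driver from where it was at the start of the episode below 0.025 m); the robot touches nothing.
It fails at once if the log button is pressed before the flap lever is at its second stop (value of joint log above 0.004 m and value of joint flap below 0.65 rad).
It fails at once if the throttle lever is moved more than 12 mm at its ball (not (distance of throttle_handle from where it was at the start of the episode below 0.012 m)).
It fails at once if a loose bystander is pushed more than 25 mm away, lifted or carried (not (distance of jar from where it was at the start of the episode below 0.025 m) or not (distance of sander from where it was at the start of the episode below 0.025 m) or not (distance of driver from where it was at the start of the episode below 0.025 m) or height (world z) of any of jar, sander, driver above 0.02 m).
It also fails if it takes over 53 s, if anything falls off the work surface, if the arm or the gripper's body presses on something with over 40 N, if the wrist force passes 120 N, or if a joint passes its speed limit or range.

## Working session

There is one attempt and no reset: what is moved stays moved. The work goes in short steps, Python scripts to look and compute and a tool call to move; the robot and the scene stay as the last step left them, time stands still between calls to the robot, and variables do not carry over. Pictures are saved under pics/ and viewed, and the job is handed in when it is done.

Besides the shell and the picture viewer there is one more tool, called after "Emit:" as name(argument=value, ...), one argument or row to a line, values as JSON. send_rows: Moves the arm, as the interface text tells. Its arguments: {"type":"object","properties":{"rows":{"type":"array","items":{"type":"object","properties":{"travel":{"type":"array","items":{"type":"number"}},"rotation":{"type":"array","items":{"type":"number"}},"jaw":{"type":"number"}}}},"newtons":{"type":"number"}},"required":["rows"]}

```bash
mkdir -p pics; ls; python3 - <<'E'
from plant import r,camera
import cv2,json,numpy as np
s=r.observe();print({k:np.round(v,3).tolist() for k,v in s.items()})
for n in("scene","top","wrist"):
    c=camera(n);cv2.imwrite(f"pics/{n}0.png",c["frame"][:,:,::-1]);print(n,np.round(c["K"],1).tolist(),np.round(c["R"],3).tolist(),np.round(c["t"],3).tolist())
    np.savez(f"{n}0.npz",**c)
E
```

```text
pics
{'clock': 0.0, 'qpos': [-1.26, 0.592, 0.048, 1.61, -0.033, 0.943, -0.034], 'qd': [-0.0, -0.001, -0.0, 0.0, -0.001, -0.001, 0.001], 'effort': [-0.0, -54.868, 1.547, -19.813, 0.009, 0.009, 0.0], 'tcp_pos': [0.285, 0.666, 0.247], 'tool_rot': [0.001, 0.835, 0.551, -0.001], 'ft_force': [-0.407, -0.042, 0.431], 'ft_torque': [-0.01, -0.004, 0.019], 'width': 0.085}
scene [[400.8, 0.0, 319.9], [0.0, 400.8, 206.9], [0.0, 0.0, 1.0]] [[-0.848, 0.53, -0.023], [0.335, 0.501, -0.798], [-0.412, -0.684, -0.602]] [0.495, -0.078, 1.189]
top [[433.0, 0.0, 324.0], [0.0, 433.0, 195.2], [0.0, 0.0, 1.0]] [[0.016, -1.0, -0.016], [-0.993, -0.014, -0.117], [0.116, 0.018, -0.993]] [-0.064, 0.572, 1.118]
wrist [[299.0, 0.0, 318.3], [0.0, 299.0, 199.3], [0.0, 0.0, 1.0]] [[0.394, 0.919, -0.002], [0.885, -0.379, 0.27], [0.247, -0.108, -0.963]] [-0.724, -0.035, 0.378]
```

View pics/scene0.png

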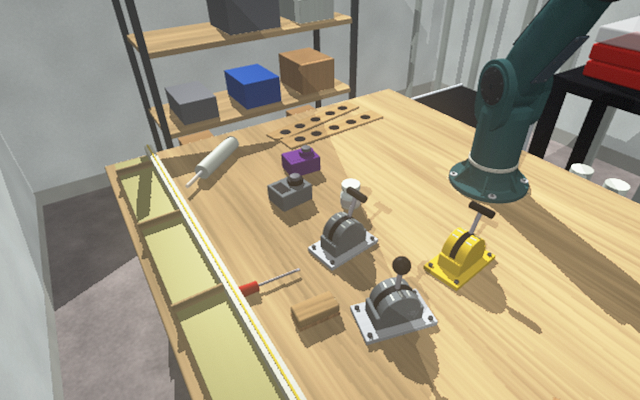

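View pics/top0.png

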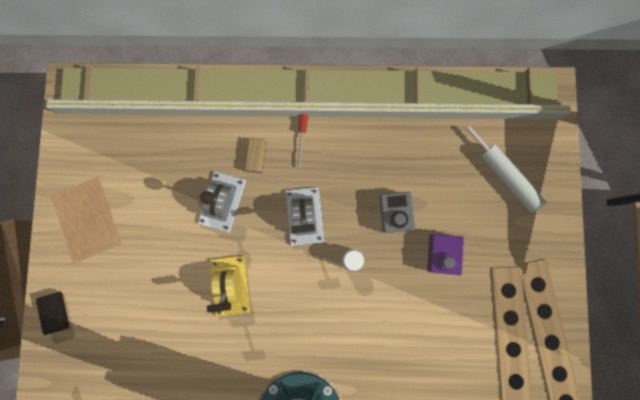

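The scene view shows the grey crossbar unit at about (343,238), the grey button box at (290,190) and the throttle at (393,305). The yellow and purple units are the look-alikes. In the top view the flap unit is at (304,215), the box at (397,212), the throttle at (221,200) and the jar at (353,260). Next I'll zoom in.

```bash
python3 - <<'E'
import cv2
t=cv2.imread("pics/top0.png");s=cv2.imread("pics/scene0.png")
a=cv2.resize(t[160:290,190:450],None,fx=3,fy=3,interpolation=cv2.INTER_CUBIC)
b=cv2.resize(s[140:350,250:450],None,fx=2.8,fy=2.8,interpolation=cv2.INTER_CUBIC)
cv2.imwrite("pics/ta.png",a);cv2.imwrite("pics/sb.png",b)
E
```

```text
(no output)
```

View pics/ta.png

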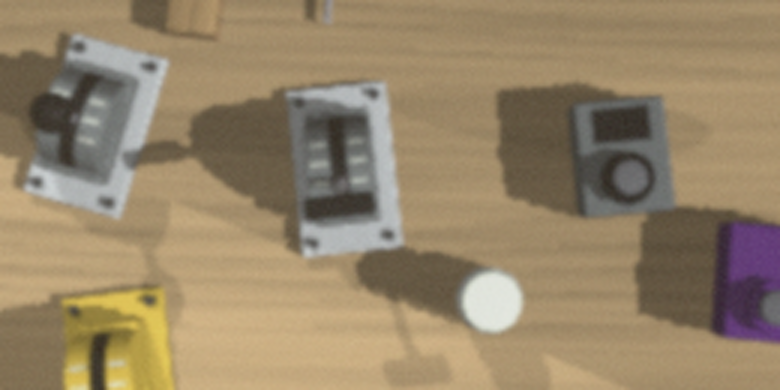

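View pics/sb.png

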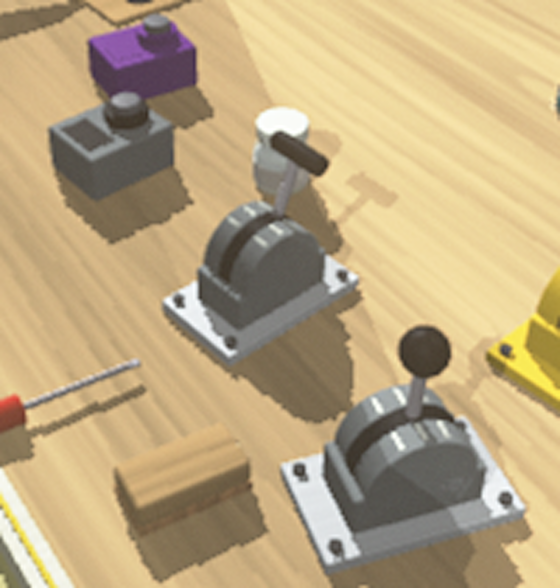

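```bash
cat > h.py <<'E'
import numpy as np
from scipy.spatial.transform import Rotation as Rot
def ray(n,p):
    c=np.load(n+"0.npz") if isinstance(n,str) else n
    d=c["R"].T@np.linalg.solve(c["K"],[p[0],p[1],1.]);o=-c["R"].T@c["t"];return o,d/np.linalg.norm(d)
def plane(n,p,z):
    o,d=ray(n,p);return o+d*(z-o[2])/d[2]
def tri(*a):
    A=0;b=0;rs=[ray(*x) for x in a]
    for o,d in rs:
        M=np.eye(3)-np.outer(d,d);A=A+M;b=b+M@o
    X=np.linalg.solve(A,b);return X,[np.linalg.norm(np.cross(X-o,d)) for o,d in rs]
T=lambda x,y:(190+(x+.5)/3-.5,160+(y+.5)/3-.5)
S=lambda x,y:(250+(x+.5)/2.8-.5,140+(y+.5)/2.8-.5)
E
python3 - <<'E'
from h import *
np.set_printoptions(precision=4,suppress=True)
print("handle",*tri(("top",T(340,206)),("scene",S(299,153))),plane("top",T(340,206),.137))
print("button",*tri(("top",T(631,176)),("scene",S(127,102))))
C=[plane("top",T(*p),.012) for p in((287,92),(385,82),(403,245),(304,257))]
print(np.array(C),np.mean(C,0)); e=(C[0]+C[1]-C[2]-C[3])/2;print("x len",np.linalg.norm(e),"yaw",np.arctan2(e[1],e[0]), "wid",np.linalg.norm(C[0]-C[1]))
for p in((305,207),(375,205)):print("bar end",plane("top",T(*p),.137))
print("jar",plane("top",T(491,301),.07))
print("throttle",*tri(("top",T(53,112)),("scene",S(424,351))))
print("box top corners",[plane("top",T(*p),.05) for p in((575,104),(661,96),(675,208),(584,214))])
q=Rot.from_quat([.835,.551,-.001,.001]);print(q.as_matrix())
E
```

```text
handle [ 0.4791 -0.0073  0.1346] [np.float64(0.0015898451331899756), np.float64(0.0015898451331898872)] [ 0.4803 -0.0084  0.137 ]
button [ 0.5101 -0.25    0.0664] [np.float64(0.002608785984481328), np.float64(0.002608785984481311)]
[[ 0.5874  0.05    0.012 ]
 [ 0.5977 -0.0385  0.012 ]
 [ 0.4514 -0.0571  0.012 ]
 [ 0.4394  0.0309  0.012 ]] [ 0.519  -0.0037  0.012 ]
x len 0.14837124345641414 yaw 0.12717249999331734 wid 0.0891311430077018
bar end [0.4791 0.0196 0.137 ]
bar end [ 0.4815 -0.0363  0.137 ]
jar [ 0.4051 -0.1329  0.07  ]
throttle [0.5505 0.225  0.143 ] [np.float64(0.0019249801567971577), np.float64(0.00192498015679713)]
box top corners [array([ 0.5755, -0.2057,  0.05  ]), array([ 0.5835, -0.2804,  0.05  ]), array([ 0.4864, -0.2917,  0.05  ]), array([ 0.48  , -0.2134,  0.05  ])]
[[ 0.3933  0.9194 -0.0006]
 [ 0.9194 -0.3933 -0.0028]
 [-0.0028  0.0006 -1.    ]]
```

Emit:
send_rows(
  rows=[
    {"travel": [-3,3.6,0],"rotation": [0,0,-0.05],"jaw": 0},
    {"travel": [-6,7.2,0],"rotation": [0,0,-0.1],"jaw": 0},
    {"travel": [-9,10.8,0],"rotation": [0,0,-0.16],"jaw": 0},
    {"travel": [-12,14.4,0],"rotation": [0,0,-0.21],"jaw": 0},
    {"travel": [-15,18,0],"rotation": [0,0,-0.27],"jaw": 0},
    {"travel": [-18,21.6,0],"rotation": [0,0,-0.32],"jaw": 0},
    {"travel": [-21,25.2,0],"rotation": [0,0,-0.37],"jaw": 0},
    {"travel": [-24,28.8,0],"rotation": [0,0,-0.43],"jaw": 0},
    {"travel": [-27,32.4,0],"rotation": [0,0,-0.48],"jaw": 0},
    {"travel": [-29.8,36.1,0],"rotation": [0,0,-0.53],"jaw": 0},
  ],
)

```text
clock: 1.4
tcp_pos: [0.5003, 0.2487, 0.2482]
tool_rot: [-0.0, 0.661, 0.751, -0.0]
ft_force: [1.1, -0.2, 0.3]
width: 0.0001
```

Emit:
send_rows(
  rows=[
    {"travel": [-3.5,-1.3,0],"rotation": [0,0,0],"jaw": 0},
    {"travel": [-7,-2.6,0],"rotation": [0,0,0],"jaw": 0},
    {"travel": [-10.5,-3.9,0],"rotation": [0,0,0],"jaw": 0},
    {"travel": [-14,-5.2,0],"rotation": [0,0,0],"jaw": 0},
    {"travel": [-17.5,-6.5,0],"rotation": [0,0,0],"jaw": 0},
    {"travel": [-21,-7.9,0],"rotation": [0,0,0],"jaw": 0},
    {"travel": [-24,-9,0],"rotation": [0,0,0],"jaw": 0},
    {"travel": [-25.3,-9.6,0],"rotation": [0,0,0],"jaw": 0},
    {"travel": [-25.3,-9.6,0],"rotation": [0,0,0],"jaw": 0},
    {"travel": [-25.3,-9.6,0],"rotation": [0,0,0],"jaw": 0},
  ],
)

```text
clock: 2.65
tcp_pos: [0.437, -0.0113, 0.2484]
tool_rot: [0.0, 0.661, 0.751, 0.0]
ft_force: [0.0, 0.2, -0.3]
width: 0.0001
```

Emit:
send_rows(
  rows=[
    {"travel": [0,0,1.5],"rotation": [0,0,0],"jaw": 0},
    {"travel": [0,0,3],"rotation": [0,0,0],"jaw": 0},
    {"travel": [0,0,4.5],"rotation": [0,0,0],"jaw": 0},
    {"travel": [0,0,6],"rotation": [0,0,0],"jaw": 0},
    {"travel": [0,0,7.5],"rotation": [0,0,0],"jaw": 0},
    {"travel": [0,0,9],"rotation": [0,0,0],"jaw": 0},
    {"travel": [0,0,10.2],"rotation": [0,0,0],"jaw": 0},
    {"travel": [0,0,10.2],"rotation": [0,0,0],"jaw": 0},
    {"travel": [0,0,10.2],"rotation": [0,0,0],"jaw": 0},
    {"travel": [0,0,10.2],"rotation": [0,0,0],"jaw": 0},
  ],
)

```text
clock: 3.9
tcp_pos: [0.4368, -0.0126, 0.1468]
tool_rot: [0.0, 0.661, 0.75, 0.0]
ft_force: [-0.0, -0.0, 0.7]
width: 0.0002
```

```bash
python3 - <<'E'
from plant import r,camera
import cv2
a=camera("scene")["frame"][140:350,230:450,::-1];cv2.imwrite("pics/s1.png",cv2.resize(a,None,fx=2.8,fy=2.8))
E
```

```text
(no output)
```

View pics/s1.png

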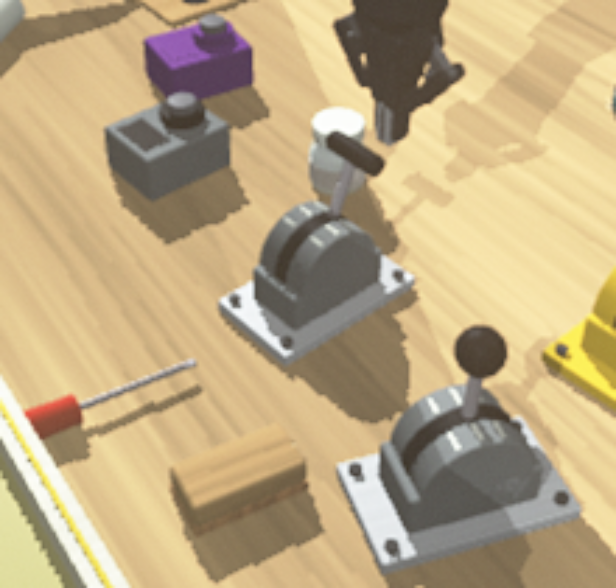

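The closed fingertips, at (390,130) in this crop, sit just behind the crossbar at (355,153), lined up with it. I'll push now.

Emit:
send_rows(
  rows=[
    {"travel": [0,1,0.1],"rotation": [0,0,0],"jaw": 0},
    {"travel": [0,2,0.1],"rotation": [0,0,0],"jaw": 0},
    {"travel": [0,3,0.1],"rotation": [0,0,0],"jaw": 0},
    {"travel": [0,4,0.1],"rotation": [0,0,0],"jaw": 0},
    {"travel": [0,5,0.1],"rotation": [0,0,0],"jaw": 0},
    {"travel": [0,6,0.1],"rotation": [0,0,0],"jaw": 0},
    {"travel": [0,7,0.1],"rotation": [0,0,0],"jaw": 0},
    {"travel": [0,8,0.1],"rotation": [0,0,0],"jaw": 0},
    {"travel": [0,8.8,0.1],"rotation": [0,0,0],"jaw": 0},
    {"travel": [0,9.5,0.1],"rotation": [0,0,0],"jaw": 0},
  ],
)

```text
clock: 5.2
tcp_pos: [0.5332, -0.0003, 0.1457]
tool_rot: [0.001, 0.661, 0.75, 0.001]
ft_force: [-1.2, -0.3, -0.9]
width: -0.0001
```

Emit:
send_rows(
  rows=[
    {"travel": [0,0.1,0],"rotation": [0,0,0],"jaw": 0},
    {"travel": [0,0.2,0],"rotation": [0,0,0],"jaw": 0},
    {"travel": [0,0.3,0],"rotation": [0,0,0],"jaw": 0},
    {"travel": [0,0.4,0],"rotation": [0,0,0],"jaw": 0},
    {"travel": [0,0.5,0],"rotation": [0,0,0],"jaw": 0},
    {"travel": [0,0.6,0],"rotation": [0,0,0],"jaw": 0},
    {"travel": [0,0.7,0],"rotation": [0,0,0],"jaw": 0},
    {"travel": [0,0.7,0],"rotation": [0,0,0],"jaw": 0},
    {"travel": [0,0.7,0],"rotation": [0,0,0],"jaw": 0},
    {"travel": [0,0.7,0],"rotation": [0,0,0],"jaw": 0},
  ],
)

```text
clock: 6.45
tcp_pos: [0.537, -0.0, 0.1451]
tool_rot: [-0.0, 0.661, 0.75, -0.0]
ft_force: [-2.5, -0.5, -1.2]
width: 0.0001
```

```bash
python3 - <<'E'
from plant import r,camera
import cv2
a=camera("scene")["frame"][140:350,230:450,::-1];cv2.imwrite("pics/s2.png",cv2.resize(a,None,fx=2.8,fy=2.8))
E
```

```text
(no output)
```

View pics/s2.png

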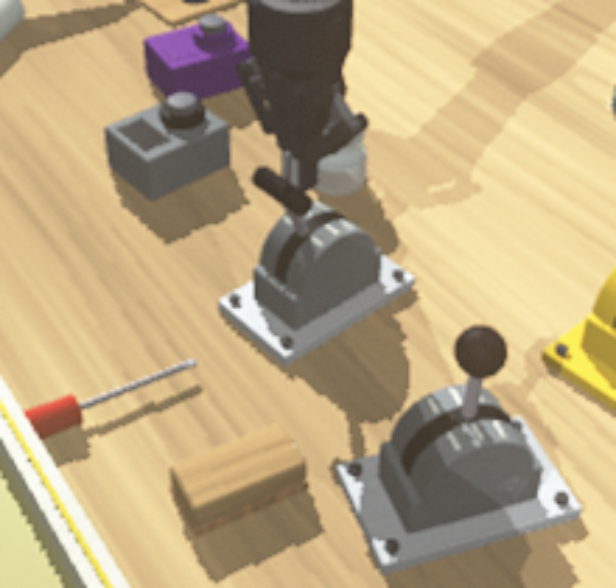

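```bash
python3 - <<'E'
from h import *
S=lambda x,y:(230+(x+.5)/2.8-.5,140+(y+.5)/2.8-.5)
for z in(.132,.137,.14,.145):print(z,plane("scene",S(282,190),z))
c=np.load("scene0.npz")
for a in (0,.4,.7,.8,.84):
    th=a-.4;u=np.array([np.cos(.127),np.sin(.127)]);X=np.r_[np.array([.519,-.0037])+.1*np.sin(th)*u,.045+.1*np.cos(th)]
    p=c["K"]@(c["R"]@X+c["t"]);p=p[:2]/p[2];print(a,(p-[230,140])*2.8)
E
```

```text
0.132 [ 5.52879318e-01 -4.31580060e-04  1.32000000e-01]
0.137 [0.55646506 0.00510999 0.137     ]
0.14 [0.55861651 0.00843493 0.14      ]
0.145 [0.56220226 0.0139765  0.145     ]
0 [349.98576125 149.17987964]
0.4 [314.44534472 159.63899288]
0.7 [286.23079541 178.7581667 ]
0.8 [277.1293641 186.9988052]
0.84 [273.57927455 190.52124267]
```

The bar is now at (282,190). The model predicts (282,191) for 0.8 rad, allowing for the offset seen at the start. I'll push slightly more to confirm the hard stop, then retreat.

Emit:
send_rows(
  rows=[
    {"travel": [0,0.1,0],"rotation": [0,0,0],"jaw": 0},
    {"travel": [0,0.2,0],"rotation": [0,0,0],"jaw": 0},
    {"travel": [0,0.3,0],"rotation": [0,0,0],"jaw": 0},
    {"travel": [0,0.4,0],"rotation": [0,0,0],"jaw": 0},
    {"travel": [0,0.4,0],"rotation": [0,0,0],"jaw": 0},
    {"travel": [0,0.4,0],"rotation": [0,0,0],"jaw": 0},
    {"travel": [0,0.4,0],"rotation": [0,0,0],"jaw": 0},
    {"travel": [0,0.4,0],"rotation": [0,0,0],"jaw": 0},
    {"travel": [0,0.4,0],"rotation": [0,0,0],"jaw": 0},
    {"travel": [0,0.4,0],"rotation": [0,0,0],"jaw": 0},
  ],
)

```text
clock: 7.75
tcp_pos: [0.5374, 0.0, 0.145]
tool_rot: [-0.003, 0.662, 0.75, -0.003]
ft_force: [-9.0, -1.3, 5.4]
width: -0.0001
```

Force rose to 9 N and the tool moved only 0.4 mm, so this is the hard stop. Next I'll back off and lift.

Emit:
send_rows(
  rows=[
    {"travel": [0,-1,0],"rotation": [0,0,0],"jaw": 0},
    {"travel": [0,-2,0],"rotation": [0,0,0],"jaw": 0},
    {"travel": [0,-3,-0.5],"rotation": [0,0,0],"jaw": 0},
    {"travel": [0,-3.5,-2],"rotation": [0,0,0],"jaw": 0},
    {"travel": [0,-3.5,-4],"rotation": [0,0,0],"jaw": 0},
    {"travel": [0,-3.5,-6],"rotation": [0,0,0],"jaw": 0},
    {"travel": [0,-3.5,-8],"rotation": [0,0,0],"jaw": 0},
    {"travel": [0,-3.5,-8],"rotation": [0,0,0],"jaw": 0},
    {"travel": [0,-3.5,-8],"rotation": [0,0,0],"jaw": 0},
    {"travel": [0,-3.5,-8],"rotation": [0,0,0],"jaw": 0},
  ],
)

```text
clock: 9.0
tcp_pos: [0.5062, -0.0038, 0.2246]
tool_rot: [-0.0, 0.661, 0.75, -0.001]
ft_force: [0.7, -0.6, -0.6]
width: 0.0004
```

```bash
python3 - <<'E'
from plant import r,camera
import cv2
from h import *
s=r.observe();q=s["tool_rot"];M=Rot.from_quat([q[1],q[2],q[3],q[0]]).as_matrix()
print(s["tcp_pos"],M.T@(np.array([.510,-.250,.110])-s["tcp_pos"])*100)
a=camera("scene")["frame"][140:350,230:450,::-1];cv2.imwrite("pics/s3.png",cv2.resize(a,None,fx=2.8,fy=2.8))
E
```

```text
[ 0.50623293 -0.0038309   0.2246354 ] [-24.47170517  -2.68593033  11.46596348]
```

View pics/s3.png

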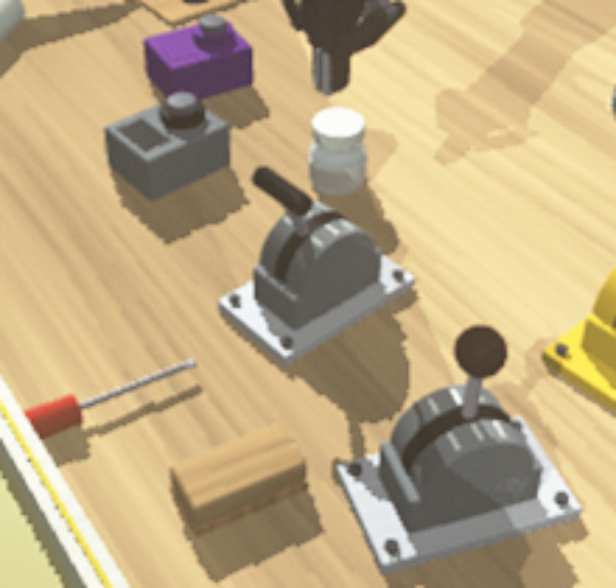

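The lever has stayed at the second stop, with the bar still at (282,190), and the throttle and loose items have not moved. Now I'll move over the button.

Emit:
send_rows(
  rows=[
    {"travel": [-4,-0.5,0],"rotation": [0,0,0],"jaw": 0},
    {"travel": [-8,-1,0],"rotation": [0,0,0],"jaw": 0},
    {"travel": [-12,-1.5,0],"rotation": [0,0,0],"jaw": 0},
    {"travel": [-16,-2,0],"rotation": [0,0,0],"jaw": 0},
    {"travel": [-20,-2.4,0],"rotation": [0,0,0],"jaw": 0},
    {"travel": [-23,-2.6,0],"rotation": [0,0,0],"jaw": 0},
    {"travel": [-24.5,-2.7,3],"rotation": [0,0,0],"jaw": 0},
    {"travel": [-24.5,-2.7,6],"rotation": [0,0,0],"jaw": 0},
    {"travel": [-24.5,-2.7,9],"rotation": [0,0,0],"jaw": 0},
    {"travel": [-24.5,-2.7,11.5],"rotation": [0,0,0],"jaw": 0},
  ],
)

```text
clock: 10.3
tcp_pos: [0.51, -0.2501, 0.1084]
tool_rot: [-0.001, 0.662, 0.75, -0.0]
ft_force: [-0.5, 0.4, -0.4]
width: 0.0002
```

```bash
python3 - <<'E'
from plant import r,camera
import cv2
print(r.observe()["tcp_pos"])
a=camera("scene")["frame"][100:250,220:400,::-1];b=camera("top")["frame"][160:290,290:450,::-1]
cv2.imwrite("pics/s4.png",np.hstack([cv2.resize(x,(380,330)) for x in(a,b)]) if 0 else cv2.hconcat([cv2.resize(a,(396,330)),cv2.resize(b,(400,330))]))
E
```

```text
[ 0.50998462 -0.2500703   0.10840127]
```

View pics/s4.png

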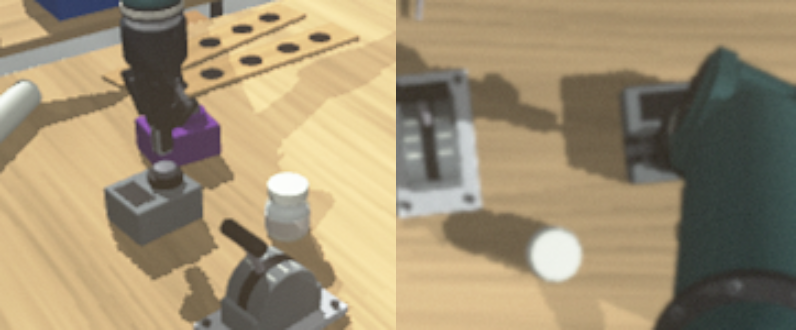

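The fingertips, at (164,150), are directly above the grey button at (166,170). Pressing.

Emit:
send_rows(
  rows=[
    {"travel": [0,0,0.8],"rotation": [0,0,0],"jaw": 0},
    {"travel": [0,0,1.6],"rotation": [0,0,0],"jaw": 0},
    {"travel": [0,0,2.2],"rotation": [0,0,0],"jaw": 0},
    {"travel": [0,0,2.5],"rotation": [0,0,0],"jaw": 0},
    {"travel": [0,0,2.8],"rotation": [0,0,0],"jaw": 0},
    {"travel": [0,0,3.1],"rotation": [0,0,0],"jaw": 0},
    {"travel": [0,0,3.4],"rotation": [0,0,0],"jaw": 0},
    {"travel": [0,0,3.5],"rotation": [0,0,0],"jaw": 0},
    {"travel": [0,0,3.5],"rotation": [0,0,0],"jaw": 0},
    {"travel": [0,0,3.5],"rotation": [0,0,0],"jaw": 0},
  ],
)

```text
clock: 11.65
tcp_pos: [0.5111, -0.2505, 0.0821]
tool_rot: [0.001, 0.662, 0.75, 0.001]
ft_force: [-10.2, 5.4, 53.0]
width: 0.0001
```

```bash
python3 - <<'E'
from plant import r,camera
import cv2
s=r.observe();print(s["tcp_pos"],s["ft_force"])
a=camera("scene")["frame"][150:220,260:330,::-1];b=cv2.imread("pics/scene0.png")[150:220,260:330]
cv2.imwrite("pics/s5.png",cv2.hconcat([cv2.resize(x,(395,395),interpolation=cv2.INTER_CUBIC) for x in(b,a)]))
E
```

```text
[ 0.51111136 -0.25054254  0.08206382] [-10.21965226   5.44452668  52.99015253]
```

View pics/s5.png

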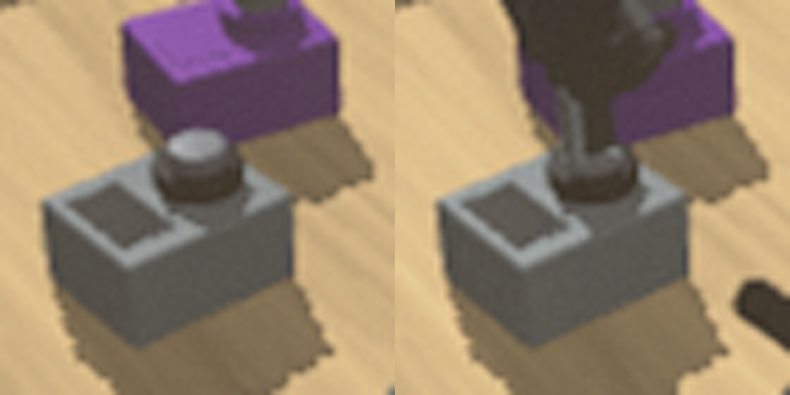

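The button looks depressed, but 53 N means the tip is on a hard contact. I'll check it was the button bottoming by easing up in steps and measuring the spring stroke.

Emit:
send_rows(
  rows=[
    {"travel": [0,0,-0.3],"rotation": [0,0,0],"jaw": 0},
    {"travel": [0,0,-0.6],"rotation": [0,0,0],"jaw": 0},
    {"travel": [0,0,-0.6],"rotation": [0,0,0],"jaw": 0},
    {"travel": [0,0,-0.6],"rotation": [0,0,0],"jaw": 0},
    {"travel": [0,0,-0.6],"rotation": [0,0,0],"jaw": 0},
    {"travel": [0,0,-0.6],"rotation": [0,0,0],"jaw": 0},
    {"travel": [0,0,-0.6],"rotation": [0,0,0],"jaw": 0},
    {"travel": [0,0,-0.6],"rotation": [0,0,0],"jaw": 0},
    {"travel": [0,0,-0.6],"rotation": [0,0,0],"jaw": 0},
    {"travel": [0,0,-0.6],"rotation": [0,0,0],"jaw": 0},
  ],
)

```text
clock: 12.95
tcp_pos: [0.511, -0.2504, 0.0829]
tool_rot: [0.0, 0.662, 0.75, 0.0]
ft_force: [-3.2, 2.0, 14.0]
width: -0.0002
```

Emit:
send_rows(
  rows=[
    {"travel": [0,0,-0.3],"rotation": [0,0,0],"jaw": 0},
    {"travel": [0,0,-0.3],"rotation": [0,0,0],"jaw": 0},
    {"travel": [0,0,-0.3],"rotation": [0,0,0],"jaw": 0},
    {"travel": [0,0,-0.3],"rotation": [0,0,0],"jaw": 0},
    {"travel": [0,0,-0.3],"rotation": [0,0,0],"jaw": 0},
    {"travel": [0,0,-0.3],"rotation": [0,0,0],"jaw": 0},
    {"travel": [0,0,-0.3],"rotation": [0,0,0],"jaw": 0},
    {"travel": [0,0,-0.3],"rotation": [0,0,0],"jaw": 0},
    {"travel": [0,0,-0.3],"rotation": [0,0,0],"jaw": 0},
    {"travel": [0,0,-0.3],"rotation": [0,0,0],"jaw": 0},
  ],
)

```text
clock: 14.2
tcp_pos: [0.5109, -0.2504, 0.0844]
tool_rot: [0.0, 0.661, 0.75, 0.0]
ft_force: [2.5, -1.0, 3.0]
width: 0.0
```

Emit:
send_rows(
  rows=[
    {"travel": [0,0,-0.2],"rotation": [0,0,0],"jaw": 0},
    {"travel": [0,0,-0.2],"rotation": [0,0,0],"jaw": 0},
    {"travel": [0,0,-0.2],"rotation": [0,0,0],"jaw": 0},
    {"travel": [0,0,-0.2],"rotation": [0,0,0],"jaw": 0},
    {"travel": [0,0,-0.2],"rotation": [0,0,0],"jaw": 0},
    {"travel": [0,0,-0.2],"rotation": [0,0,0],"jaw": 0},
    {"travel": [0,0,-0.2],"rotation": [0,0,0],"jaw": 0},
    {"travel": [0,0,-0.2],"rotation": [0,0,0],"jaw": 0},
    {"travel": [0,0,-0.2],"rotation": [0,0,0],"jaw": 0},
    {"travel": [0,0,-0.2],"rotation": [0,0,0],"jaw": 0},
  ],
)

```text
clock: 15.45
tcp_pos: [0.5106, -0.2503, 0.0863]
tool_rot: [0.0, 0.661, 0.75, -0.0]
ft_force: [0.8, -1.1, 3.0]
width: 0.0003
```

Emit:
send_rows(
  rows=[
    {"travel": [0,0,-0.2],"rotation": [0,0,0],"jaw": 0},
    {"travel": [0,0,-0.2],"rotation": [0,0,0],"jaw": 0},
    {"travel": [0,0,-0.2],"rotation": [0,0,0],"jaw": 0},
    {"travel": [0,0,-0.2],"rotation": [0,0,0],"jaw": 0},
    {"travel": [0,0,-0.2],"rotation": [0,0,0],"jaw": 0},
    {"travel": [0,0,-0.2],"rotation": [0,0,0],"jaw": 0},
    {"travel": [0,0,-0.2],"rotation": [0,0,0],"jaw": 0},
    {"travel": [0,0,-0.2],"rotation": [0,0,0],"jaw": 0},
    {"travel": [0,0,-0.2],"rotation": [0,0,0],"jaw": 0},
    {"travel": [0,0,-0.2],"rotation": [0,0,0],"jaw": 0},
  ],
)

```text
clock: 16.7
tcp_pos: [0.5101, -0.2501, 0.0882]
tool_rot: [-0.0, 0.661, 0.75, -0.0]
ft_force: [-1.1, 0.3, 1.6]
width: -0.0004
```

Emit:
send_rows(
  rows=[
    {"travel": [0,0,-0.2],"rotation": [0,0,0],"jaw": 0},
    {"travel": [0,0,-0.2],"rotation": [0,0,0],"jaw": 0},
    {"travel": [0,0,-0.2],"rotation": [0,0,0],"jaw": 0},
    {"travel": [0,0,-0.2],"rotation": [0,0,0],"jaw": 0},
    {"travel": [0,0,-0.2],"rotation": [0,0,0],"jaw": 0},
    {"travel": [0,0,-0.2],"rotation": [0,0,0],"jaw": 0},
    {"travel": [0,0,-0.2],"rotation": [0,0,0],"jaw": 0},
    {"travel": [0,0,-0.2],"rotation": [0,0,0],"jaw": 0},
    {"travel": [0,0,-0.2],"rotation": [0,0,0],"jaw": 0},
    {"travel": [0,0,-0.2],"rotation": [0,0,0],"jaw": 0},
  ],
)

```text
clock: 17.95
tcp_pos: [0.5107, -0.2503, 0.0903]
tool_rot: [0.0, 0.661, 0.75, 0.0]
ft_force: [0.1, -0.0, -0.4]
width: 0.0
```

The spring force fades out between about 0.083 and 0.089 m, a stroke of roughly 6 mm, so the button was fully down. Retreating.

Emit:
send_rows(
  rows=[
    {"travel": [0,0,-2],"rotation": [0,0,0],"jaw": 0},
    {"travel": [0,0,-4],"rotation": [0,0,0],"jaw": 0},
    {"travel": [0,0,-6],"rotation": [0,0,0],"jaw": 0},
    {"travel": [0,0,-8],"rotation": [0,0,0],"jaw": 0},
    {"travel": [0,0,-10],"rotation": [0,0,0],"jaw": 0},
    {"travel": [0,0,-12],"rotation": [0,0,0],"jaw": 0},
    {"travel": [0,0,-12],"rotation": [0,0,0],"jaw": 0},
    {"travel": [0,0,-12],"rotation": [0,0,0],"jaw": 0},
    {"travel": [0,0,-12],"rotation": [0,0,0],"jaw": 0},
    {"travel": [0,0,-12],"rotation": [0,0,0],"jaw": 0},
  ],
)

```text
clock: 19.2
tcp_pos: [0.5102, -0.2501, 0.2095]
tool_rot: [-0.001, 0.661, 0.75, -0.0]
ft_force: [0.9, -0.1, -0.2]
width: 0.0002
```

```bash
python3 - <<'E'
from plant import r,camera
import cv2
a=camera("scene")["frame"][140:350,230:450,::-1];cv2.imwrite("pics/s6.png",cv2.resize(a,None,fx=2.8,fy=2.8))
E
```

```text
(no output)
```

View pics/s6.png

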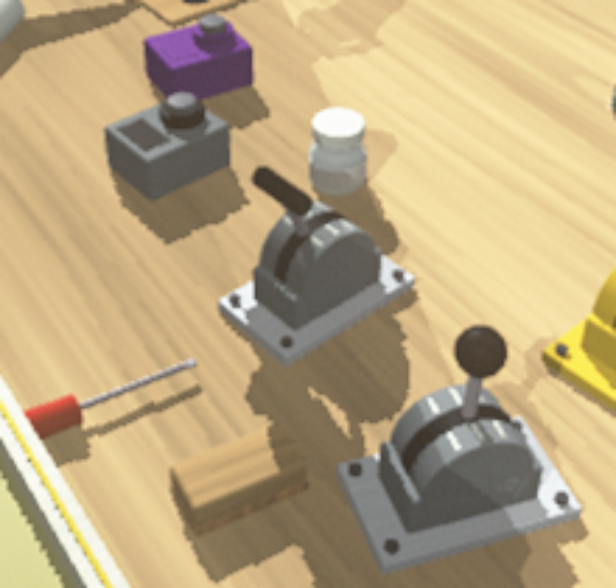

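The lever is at its second stop with the bar at (282,190). The button is up at (183,105), everything else is where it started, and the arm is clear. Handing in.

```bash
python3 -c "
from plant import r
print(r.job_done())"
```

```text
the job is handed in; nothing more can be done
None
```

I pushed the crossbar lever with closed fingertips through the first notch to its second stop, then pressed the log button fully down and let it come up. I handed the job in at about 19 s; no verdict was reported.

- **Lever:** the last picture shows the bar where about 0.8 rad should put it. At the stop the force rose to 9 N for only 0.4 mm of movement. I did not read the joint angle directly.
- **Button:** the spring stroke, measured while letting it up, was about 6 mm, and the button is up again. The top turned out about 5 mm higher than my camera estimate, so the press peaked at about 53 N at the wrist, more than intended but under the 120 N limit.
- **Everything else:** by eye, the throttle, jar, sanding block and screwdriver look unmoved in the last picture. The arm was clear of everything, with the contact force near zero.

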